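# Start the propagator controller and set its air fader

### The arm

A 7-joint arm with a two-finger parallel gripper is mounted at the origin on the work surface. World frame = base frame: x ahead of the robot, y to its left, z up, the work surface at z = 0. Lengths are in m, angles in degrees, forces in N, time in s.
With the tool pointing down it reaches from about 0.4 to 0.925 m from the base axis. Payload 5.6 kg.
Tool frame: the origin (TCP) lies on the mounting face of the last link; the fingertips stand 173 mm ahead of it and the grasp point (between the pads) lies 155 mm ahead of it; x points along the fingers, z is the direction in which the jaws open and shut, and the axes are right-handed (so a half turn about x gives the same grasp; the last joint's range is limited). The gripper opens to 85 mm and grips with 20 to 120 N. Pads are 22 mm wide; open, the fingers measure 114 mm over their backs; the gripper's body (76 mm by 85 mm) begins 54 mm behind the grasp point. The pads swing forward as they close: fully open they stand 13 mm farther back than shut.
Start: joints at [67.953, 26.786, -0.665, 91.828, 0.344, 61.387, -3.226], TCP at [0.218, -0.612, 0.405] pointing down, gripper open.
Joint ranges: [-144.91, 144.91], [-17.63, 115.5], [-89.93, 88.59], [15.96, 139.68], [-74.01, 254.01], [8.47, 105.57], [-167.45, 167.45]. Speed limits (degrees/s): [147.25, 147.25, 180, 180, 180, 180, 180].

### API

Orientations are given as [roll, pitch, yaw] about the fixed x, y, z axes, in that order (R = Rz(yaw) Ry(pitch) Rx(roll)).
In Python, from cell import status, optics, job, models gives the robot as it stands.
- The arm moves only by the tool step_arm, never from a script. Its argument "increments" is a list of rows, each a list of 7 numbers: the turn, a rotation vector about the tool's x, y, z in degrees, then the shift along the tool's x, y, z in m, then the gripper's target within -1 to 1 (shut at 1, half-way at 0, fully open at -1). A call has 1 to 10 rows; each row shifts and turns the pose as measured when the row begins, along the tool's axes as they then stand; what a row does not reach is not made up. A row lasts 1/8 s, in which the tool goes at most 62.5 mm and 10.7 degrees, less where a joint would pass 70% of its speed; a pose out of reach is approached as far as the arm can. A call with a gripper value outside its range is refused whole. The fingers move at their own pace and stop on an object; "squeeze" is the grip in N (left out, the last holds). Time passes only in rows, so rows that do not move let the fingers close. It gives the time, the measured TCP pose, the force and the opening at its end, in the units of the state.
- status.get_obs(): the state, without advancing time (a new reading comes with each control period).
- optics.capture(name): name is "side" or "top" or "wrist"; returns the picture (384x512x3 uint8, red, green, blue); there is no depth.
- optics.camera_info(name): a dict with "fx", "fy", "cx", "cy" (pixels), "world_from_camera" (4x4, takes a point from camera to world coordinates). Camera axes: x right, y down, z forward; pixel columns grow to the right and rows downward; lengths in m; the calibration is good to about 2 mm. The wrist camera is an equidistant fisheye: a pixel r from the principal point sees the ray r / f radians off the axis. A picture is of the moment at which its call begins: read the wrist's pose just before it. camera_info takes no time and is no camera call; for the wrist camera it gives the pose at the moment of the call.
- job.close_job(): hands the job in, once; it reports no verdict.
Trained networks look in the newest picture that a camera, given by its name, has taken for a name from the list of things; names that differ only in an ending like _2 or _b are one class to them, and where a whole thing is asked for, a point or a joint stands for the part that bears it (a point fixed in the world has none). Each returns a list of dicts, best first, with "score" (0 to 1); they miss things now and then, are a little off and sometimes report something else, mostly with a low value. They report only what shows in the picture. A call takes as long as a camera call.
- models.masks_of(camera, thing): "pixels" (384x512 bool, what is visible of it) and "bbox" ([centre column, centre row, width, height] in pixels, round what is visible of it).
The state is a dict: "t": time; "joint_pos": joint angles; "joint_velocities": joint speeds; "effort": joint torques, N m; "ee_pos": TCP position; "eef_rot": TCP orientation; "ft_force": force on the tool from outside, world axes, zero at the start; "ft_torque": the same for the moment, N m; "width": opening from 0.0 (shut) to 1.0 (fully open).
Only numpy, scipy, OpenCV 4.12 (cv2) and the standard library are available. Lean on these libraries where they do the work, as an engineer would, in place of code of your own. Each camera call takes 0.05 s, during which the arm holds its last target. There are 200 camera calls.

### The job

Start the propagator from its controller: press the round key, then the square key, then the long bar key, one at a time, each fully home until you feel its stop and let it spring back, and keep the long bar key held down for about two seconds. Press gently, never ramming a key against its stop. Only after the keys, slide the black air fader so that it lines up with the dark steel pointer clip on the console's front edge, and leave the other things on the table where they are.

Things in the scene. Friction and masses are not known exactly. Their poses are not given: they have to be found in the camera images.
- console: white plastic controller fixed to the table, 290 mm wide (y). Origin: on the table under it; x points away from the robot side, z up. x -125 to -45 mm: level apron 50 mm high; from x = -45 mm a panel rises at 0.35 rad to 106 mm high at x = 110; back end at x = 128. Three keys stand across the panel at y = -88, 0, +88 mm, in changing order
- round_unit: round key: black round cap, 50 mm across, in a fixed steel collar. Origin: on the panel surface, on the key axis; axes as the console's (not tilted). Press along (0.343, 0, -0.939) of this frame, square to the panel. At rest the flat cap face stands 14 to 24 mm out from the origin along that axis (differs, not reported: feel for the stop). May sit in any of 3 places
- square_unit: square key: black square cap, 48 x 48 mm, in a fixed steel collar. Origin: on the panel surface, on the key axis; axes as the console's (not tilted). Press along (0.343, 0, -0.939) of this frame, square to the panel. At rest the flat cap face stands 14 to 24 mm out from the origin along that axis (differs, not reported: feel for the stop). May sit in any of 3 places
- bar_unit: long bar key: black cap 80 mm long up the slope, 24 mm wide, in a fixed steel collar. Origin: on the panel surface, on the key axis; axes as the console's (not tilted). Press along (0.343, 0, -0.939) of this frame, square to the panel. At rest the flat cap face stands 14 to 24 mm out from the origin along that axis (differs, not reported: feel for the stop). May sit in any of 3 places
- round_key (a joint): travel of the round key's cap: 0 m at rest, 0.010 m fully home on its stop. Spring: about 2 N at the start of travel, 7 N at the end, then a hard stop
- square_key (a joint): travel of the square key's cap: 0 m at rest, 0.010 m fully home on its stop. Spring: about 2 N at the start of travel, 7 N at the end, then a hard stop
- bar_key (a joint): travel of the long bar key's cap: 0 m at rest, 0.010 m fully home on its stop. Spring: about 2 N at the start of travel, 7 N at the end, then a hard stop
- fader (a joint): place of the fader along its track on the apron, 0 m at the console's -y end to 0.130 m at the +y end; friction about 2 N, stays where left
- fader_top (a point): middle of the top of the black fader grip, a block 28 mm (console x) by 24 mm (console y), whose top is 38 mm above the apron (88 mm above the table) and its underside 4 mm above the apron; its axes are the console's
- marker: dark steel pointer clip hooked over the console's front edge, 17 mm wide, 5 mm high on the apron, its point reaching 28 mm in from the edge, towards the track. Origin: on its centre line at the front top edge; y runs along the track. The fader lines up when fader_top has y = 0 in this frame
- dibber: yellow plastic T-handled dibber lying on the table, 207 mm long, 28 mm thick, handle bar 90 mm; origin under its middle, tip to +x. Leave alone
- pot: grey stoneware pot, 110 mm across, 100 mm high; origin under its middle. Leave alone
- fork: stainless hand fork with wooden handle, 288 mm long, 68 mm wide, 28 mm high, lying on the table, tines to +x; origin under its middle. Leave alone
- caddy_rim (a point): middle of one upper edge of the white square plastic caddy, 105 mm square, rim 109 mm high (plant labels in it reach 165 mm), that spins on a round turntable 150 mm across; the point is 51 mm from the turning axis. Leave alone

How it is judged:
By the outcome, as a careful person would: the job done as asked, in the order asked, and still so for the second after the job is handed in, with the robot touching nothing.
It also fails if it takes over 72 s, if anything falls off the work surface, if the arm or the gripper's body presses on something with over 40 N, if the wrist force passes 120 N, or if a joint passes its speed limit or range.

## Working session

There is one attempt and no reset: what is moved stays moved. The work goes in short steps, Python scripts to look and compute and a tool call to move; the robot and the scene stay as the last step left them, time stands still between calls to the robot, and variables do not carry over. Pictures are saved under pics/ and viewed, about 8 in all and at most 12, crops included, and the job is handed in when it is done.

Besides the shell and the picture viewer there is one more tool, called after "Call:" as name(argument=value, ...) on one line, values as JSON. step_arm: Moves the arm, as the interface text tells. Its arguments: {"type":"object","properties":{"increments":{"type":"array"},"squeeze":{"type":"number"}},"required":["increments"]}

```bash
mkdir -p pics; ls; python3 - <<'E'
from cell import status, optics, models
import cv2,numpy as np
o=status.get_obs();print({k:np.round(v,3).tolist() for k,v in o.items()})
for c in ["top","side"]:
    im=optics.capture(c);cv2.imwrite(f"pics/{c}0.png",im[:,:,::-1])
    i=optics.camera_info(c);print(c,i["fx"],i["fy"],i["cx"],i["cy"],np.round(i["world_from_camera"],3).tolist())
    for n in ["console","round_unit","square_unit","bar_unit","fader_top","marker","pot","caddy_rim","fork","dibber"]:
        r=models.masks_of(c,n)
        print(n,[(round(d["score"],2),np.round(d["bbox"],1).tolist(),np.round(np.argwhere(d["pixels"]).mean(0)[::-1],1).tolist()) for d in r[:2]])
E
```

```text
pics
{'t': 0.0, 'joint_pos': [67.951, 26.835, -0.664, 91.882, 0.344, 61.387, -3.224], 'joint_velocities': [0.038, 0.044, -0.026, -0.021, -0.003, -0.031, -0.017], 'effort': [0.0, -53.238, 0.021, -25.13, 0.011, 0.008, 0.0], 'ee_pos': [0.218, -0.612, 0.404], 'eef_rot': [-175.848, 89.897, 113.734], 'ft_force': [-0.208, 0.25, -0.545], 'ft_torque': [0.019, 0.013, -0.019], 'width': 1.0}
top 361.3665166409322 361.3665166409322 256.6386901157721 190.14889724926502 [[-0.018, -0.98, 0.198, 0.348], [-1.0, 0.016, -0.015, -0.004], [0.011, -0.198, -0.98, 1.111], [0.0, 0.0, 0.0, 1.0]]
console [(0.95, [221.4, 176.7, 108.2, 97.5], [221.1, 176.8]), (0.38, [95.6, 198.4, 59.8, 52.2], [96.8, 197.5])]
round_unit [(0.68, [222.4, 162.4, 20.7, 20.9], [222.8, 161.4])]
square_unit [(0.98, [195.9, 155.3, 20.9, 27.6], [193.5, 156.8])]
bar_unit []
fader_top [(0.55, [240.4, 202.5, 11.1, 14.4], [239.4, 202.0])]
marker []
pot [(0.77, [419.2, 189.5, 43.8, 39.2], [421.6, 191.1])]
caddy_rim [(0.81, [97.7, 197.0, 60.4, 52.4], [96.4, 197.2])]
fork [(0.71, [148.6, 214.4, 21.9, 94.6], [147.0, 217.3])]
dibber [(0.63, [358.1, 193.4, 29.7, 61.5], [359.3, 199.9])]
side 349.9406330816742 349.9406330816742 258.9308273507264 193.4366973059733 [[-0.999, -0.014, 0.029, 0.516], [-0.031, 0.649, -0.76, 0.746], [-0.008, -0.761, -0.649, 0.734], [0.0, 0.0, 0.0, 1.0]]
console [(0.79, [224.1, 233.0, 114.5, 115.0], [229.7, 238.5])]
round_unit [(0.76, [220.8, 217.6, 20.5, 19.3], [219.9, 217.7])]
square_unit [(0.96, [210.7, 244.2, 29.8, 28.3], [211.0, 241.6])]
bar_unit [(0.9, [228.6, 196.7, 36.9, 22.5], [228.4, 195.1])]
fader_top []
marker [(0.54, [275.5, 238.9, 13.7, 17.6], [274.4, 235.6])]
pot [(0.87, [260.2, 119.2, 24.3, 30.7], [261.5, 118.9])]
caddy_rim []
fork [(0.7, [272.5, 313.4, 127.6, 24.7], [274.7, 313.8])]
dibber [(0.57, [257.4, 152.8, 52.4, 18.7], [262.6, 151.6])]
```

```bash
python3 -c "
import cv2,numpy as np
a=cv2.imread('pics/top0.png');b=cv2.imread('pics/side0.png')
cv2.imwrite('pics/both0.png',cv2.resize(np.hstack([a,b]),(800,300),interpolation=cv2.INTER_AREA))"
```

```text
(no output)
```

View pics/top0.png

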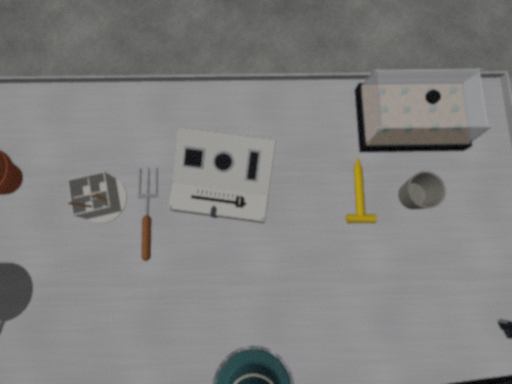

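View pics/side0.png

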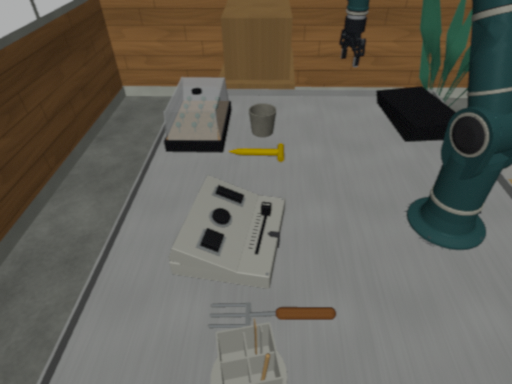

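The top view shows the console front facing the robot, with the square key at (193,157), round at (223,161) and bar at (252,165). The fader is at (240,202) and the marker at (213,211). The side view agrees: bar, round and square run from far to near.

```bash
cat > h.py <<'E'
import numpy as np,cv2
from scipy.optimize import least_squares
from scipy.spatial.transform import Rotation as R
from cell import status,optics,models
N=np.array([-.343,0,.939])
def proj(P,c,info=None):
    i=info or optics.camera_info(c);T=np.linalg.inv(i["world_from_camera"])
    p=np.atleast_2d(P)@T[:3,:3].T+T[:3,3]
    if c=="wrist":
        r=np.hypot(p[:,0],p[:,1]);th=np.arctan2(r,p[:,2]);u=p[:,:2]/np.maximum(r,1e-9)[:,None]*th[:,None]
    else: u=p[:,:2]/p[:,2:]
    return u*[i["fx"],i["fy"]]+[i["cx"],i["cy"]]
def con(q,P): # console pose x,y,yaw(deg) -> world
    return np.atleast_2d(P)@R.from_euler('z',q[2],degrees=True).as_matrix().T+[q[0],q[1],0]
def dark(im,box,th=60):
    x0,y0,x1,y1=box;g=im[y0:y1,x0:x1].max(2).astype(float)
    w=np.clip((110-g)/70,0,1);n,l,s,ce=cv2.connectedComponentsWithStats((w>.3).astype(np.uint8))
    k=1+np.argmax(s[1:,4]);m=cv2.dilate((l==k).astype(np.uint8),np.ones((3,3)))*w
    ys,xs=np.nonzero(m);ww=m[ys,xs];return np.array([(xs*ww).sum(),(ys*ww).sum()])/ww.sum()+[x0,y0]
def keyorg(y,xk): return np.array([xk,y,50+(xk+45)*np.tan(.35)])
E
python3 - <<'E'
from h import *
ims={c:cv2.imread(f"pics/{c}0.png") for c in("top","side")}
boxes={"top":[(182,146,206,168),(212,151,235,172),(245,149,262,182)],"side":[(198,226,226,255),(208,206,234,226),(213,183,246,206)]}
ys=[.088,0,-.088];obs=[]
for c in boxes:
    for y,b in zip(ys,boxes[c]): obs.append((c,y,dark(ims[c],b)));print(c,y,obs[-1][2])
cor=[((.128,.145,.106),(178,129)),((.128,-.145,.106),(274,138)),((-.125,-.145,.05),(266,221)),((-.125,.145,.05),(170,209))]
infos={c:optics.camera_info(c) for c in boxes}
def f(q,pr=0):
    e=[]
    for c,y,p in obs:
        xk=q[3];P=np.array([xk,y,.05+(xk+.045)*np.tan(.35)])+N*.018
        e.append((proj(con(q,P),c,infos[c])[0]-p))
    for P,p in cor: e.append((proj(con(q,P),"top",infos["top"])[0]-p)*.5)
    return np.concatenate(e)
s=least_squares(f,[.5,.1,0,.03]);print(s.x,np.round(s.fun,1))
w=optics.camera_info("wrist");o=status.get_obs()
Rt=R.from_euler('xyz',o["eef_rot"],degrees=True).as_matrix()
W=np.array(w["world_from_camera"]);print(Rt.round(3));print("cam in tool",Rt.T@(W[:3,3]-o["ee_pos"]),(Rt.T@W[:3,:3]).round(3).tolist(),w["fx"],w["cx"],w["cy"])
E
```

```text
top 0.088 [192.9848798  157.44425106]
top 0 [222.78312172 161.3018907 ]
top -0.088 [252.42036797 165.33980164]
side 0.088 [211.73128876 239.90548305]
side 0 [220.7655626 216.1426474]
side -0.088 [229.21019308 194.19261158]
[ 0.6115199   0.08557799 -7.80749516  0.03510205] [-1.6  0.4 -1.4  0.1 -1.  -0.5  1.  -1.8  0.9 -2.7  0.1 -2.  -0.6 -3.3
  0.4 -2.1 -0.8  0.2 -1.6  0.4]
[[-0.     0.942  0.335]
 [-0.     0.335 -0.942]
 [-1.    -0.     0.   ]]
cam in tool [0.03125658 0.06657719 0.00075425] [[-0.0, -0.262, 0.965], [0.001, -0.965, -0.262], [1.0, 0.001, 0.001]] 297.3186396354542 254.6639425295705 195.25992354129005
```

```bash
cat >> h.py <<'E'
from numpy import cos,sin,radians
def Rpress(yaw,tilt=.35,roll=0): # tool x into panel, y uphill, z = console -y
    M=np.array([[sin(tilt),0,-cos(tilt)],[cos(tilt),0,sin(tilt)],[0,-1,0]]).T
    return R.from_euler('z',yaw,degrees=True)*R.from_matrix(M)*R.from_rotvec([radians(roll),0,0])
def cur():
    o=status.get_obs();return np.array(o["ee_pos"]),R.from_euler('xyz',o["eef_rot"],degrees=True),o
def plan(pos,Rt):
    p,r,o=cur();rv=(r.inv()*Rt).as_rotvec(degrees=True)
    print("t",round(o["t"],2),"turn",rv.round(2),"shift(after turn)",Rt.inv().apply(pos-p).round(4),"shift(now axes)",r.inv().apply(pos-p).round(4),"F",np.round(o["ft_force"],2))
E
python3 - <<'E'
from h import *
q=[.6115,.0856,-7.8];k=con(q,[.035,0,.079])[0];Rt=Rpress(q[2])
plan(k-Rt.apply([1,0,0])*.36-Rt.apply([0,1,0])*.05,Rt)
E
```

```text
t 1.1 turn [27.1  -4.79 19.67] shift(after turn) [ 0.0592  0.1486 -0.745 ] shift(now axes) [ 0.0046  0.4846 -0.588 ] F [-0.61 -0.4   0.43]
```

Call:
step_arm(increments=[[6.8,-1.2,4.9,0,0,0,1],[6.8,-1.2,4.9,0,0,0,1],[6.8,-1.2,4.9,0,0,0,1],[6.8,-1.2,4.9,0,0,0,1],[0,0,0,0,0.03,-0.06,1],[0,0,0,0,0.03,-0.06,1],[0,0,0,0,0.03,-0.06,1],[0,0,0,0,0.02,-0.06,1],[0,0,0,0,0.02,-0.06,1],[0,0,0,0,0.01,-0.06,1]], squeeze=20)

```text
t: 2.35
ee_pos: [0.398, -0.2861, 0.4536]
eef_rot: [90.1, 69.3, -9.3]
ft_force: [0.9, -0.1, -0.0]
width: -0.0
```

```bash
python3 - <<'E'
from h import *
q=[.6115,.0856,-7.8];k=con(q,[.035,0,.079])[0];Rt=Rpress(q[2])
plan(k-Rt.apply([1,0,0])*.36-Rt.apply([0,1,0])*.05,Rt)
E
```

```text
t 2.35 turn [-1.54  0.52 -0.67] shift(after turn) [ 0.0592  0.0058 -0.3972] shift(now axes) [ 0.0556 -0.0056 -0.3977] F [ 0.95 -0.07 -0.05]
```

Call:
step_arm(increments=[[-1.5,0.5,-0.7,0.01,0.0,-0.06,1],[0,0,0,0.01,0,-0.06,1],[0,0,0,0.01,0,-0.06,1],[0,0,0,0.01,0,-0.06,1],[0,0,0,0.01,0,-0.06,1],[0,0,0,0.01,0,-0.06,1],[0,0,0,0,0,-0.03,1],[0,0,0,0,0,0,1]])

```text
t: 3.35
ee_pos: [0.4738, 0.1133, 0.3996]
eef_rot: [89.8, 69.3, -7.5]
ft_force: [-0.4, 0.5, -0.6]
width: 0.0
```

```bash
python3 - <<'E'
from h import *
q=[.6115,.0856,-7.8];k=con(q,[.035,0,.079])[0];Rt=Rpress(q[2])
plan(k-Rt.apply([1,0,0])*.36-Rt.apply([0,1,0])*.05,Rt)
info=optics.camera_info("wrist");im=optics.capture("wrist")[:,:,::-1];cv2.imwrite("pics/w1.png",im);np.save("w1.npy",np.array(info["world_from_camera"]))
for n in ["console","round_unit","square_unit","bar_unit","fader_top","marker"]:
    r=models.masks_of("wrist",n)
    print(n,[(round(d["score"],2),np.round(d["bbox"],1).tolist(),np.round(np.argwhere(d["pixels"]).mean(0)[::-1],1).tolist()) for d in r[:2]])
for y in(.088,0,-.088): print(y,proj(con(q,np.array([.035,y,.079])+N*.018),"wrist",info))
E
```

```text
t 3.35 turn [ 0.48 -0.1  -0.64] shift(after turn) [0.0012 0.0046 0.0088] shift(now axes) [0.0012 0.0045 0.0088] F [-0.42  0.47 -0.56]
console [(0.57, [267.3, 165.1, 249.6, 213.1], [263.9, 165.3])]
round_unit [(0.9, [264.9, 130.0, 56.5, 59.4], [266.0, 131.5])]
square_unit [(0.96, [190.5, 129.0, 55.8, 54.2], [188.3, 130.7])]
bar_unit [(0.63, [343.7, 135.5, 39.6, 83.0], [343.2, 134.8])]
fader_top [(0.78, [323.6, 234.1, 26.8, 26.5], [323.1, 234.5])]
marker []
0.088 [[180.88337791 132.33161135]]
0 [[263.62206069 131.81685505]]
-0.088 [[345.07517369 134.50376009]]
```

View pics/w1.png

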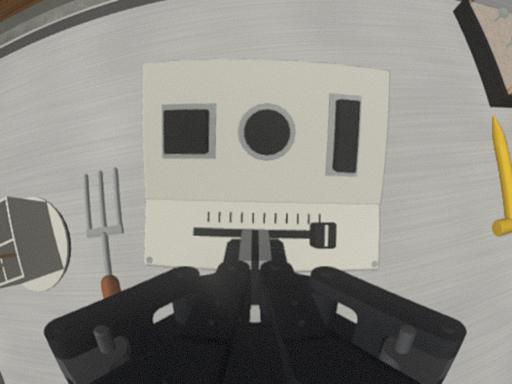

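The wrist view shows square at (188,131), round at (267,131), bar at (346,136) and fader at (323,235). The closed fingertip is at about (256,232) and only about 14 mm across, narrower than the bar cap. The marker is hidden behind the fingers. Next I refine the console pose.

```bash
cat > fit.py <<'E'
from h import *
im=cv2.imread("pics/w1.png");W={"world_from_camera":np.load("w1.npy"),**{k:optics.camera_info("wrist")[k] for k in("fx","fy","cx","cy")}}
obs=[(y,dark(im,b)) for y,b in((.088,(156,98,219,164)),(0,(234,98,300,164)),(-.088,(326,90,364,180)))]
print([o[1].round(1).tolist() for o in obs])
cor=[((.128,.145,.1125),(143,64)),((.128,-.145,.1125),(389,71)),((-.045,.145,.05),(145,200)),((-.045,-.145,.05),(382,205)),((-.125,.145,.05),(145,266)),((-.125,-.145,.05),(378,270))]
cor[0]=((.110,.145,.106),(143,64));cor[1]=((.110,-.145,.106),(389,71))
def f(q):
    e=[]
    for y,p in obs:
        P=np.array([q[3],y,.05+(q[3]+.045)*np.tan(.35)])+N*.018
        e.append((proj(con(q,P),"wrist",W)[0]-p)*2)
    for P,p in cor[2:4]: e.append((proj(con(q,P),"wrist",W)[0]-p)*.7)
    for P,p in cor[:2]+cor[4:]: e.append((proj(con(q,P),"wrist",W)[0]-p)*.3)
    return np.concatenate(e)
s=least_squares(f,[.61,.085,-7.8,.035]);print(s.x,np.round(s.fun,1))
q=s.x
for y in(.088,0,-.088): print("key origin",y,con(q,[q[3],y,.05+(q[3]+.045)*np.tan(.35)]).round(4))
# fader on plane z=.088 and console frame
def ray(px,z,i=W):
    d=(np.array(px)-[i["cx"],i["cy"]])/i["fx"];t=np.linalg.norm(d);v=np.r_[d/t*np.sin(t),np.cos(t)]
    M=np.array(i["world_from_camera"]);v=M[:3,:3]@v;return M[:3,3]+v*(z-M[2,3])/v[2]
p=ray((323,234.5),.075);print("fader console frame",R.from_euler('z',-q[2],degrees=True).apply(p-[q[0],q[1],0]))
E
python3 fit.py
```

```text
[[186.0, 131.4], [266.5, 132.0], [345.7, 135.7]]
[ 0.61509238  0.08214333 -8.47577731  0.03118277] [-3.7  0.2  0.4 -0.   3.8  0.1 -0.4 -0.7 -0.7 -0.7 -0.3 -0.8  0.3 -0.6
 -0.6 -0.4  0.6 -0.4]
key origin 0.088 [[0.6589 0.1646 0.0778]]
key origin 0 [[0.6459 0.0775 0.0778]]
key origin -0.088 [[ 0.633  -0.0095  0.0778]]
fader console frame [-0.08130115 -0.06412386  0.075     ]
```

```bash
cat > go.py <<'E'
from h import *
import sys
q=[.6151,.0821,-8.48]
K={"sq":.088,"rd":0,"bar":-.088}
name,h=sys.argv[1],float(sys.argv[2]);Rt=Rpress(q[2])
k=con(q,[.031,K[name],.0778])[0]
plan(k-Rt.apply([1,0,0])*(.173+h),Rt)
E
python3 go.py rd .030
```

```text
t 3.7 turn [ 0.73 -0.11 -0.65] shift(after turn) [0.1591 0.0537 0.0061] shift(now axes) [0.1597 0.0518 0.0071] F [-0.02 -0.48 -0.9 ]
```

Call:
step_arm(increments=[[0.7,-0.1,-0.6,0.02,0.04,0.006,1],[0,0,0,0.05,0.014,0,1],[0,0,0,0.05,0,0,1],[0,0,0,0.04,0,0,1],[0,0,0,0,0,0,1]])

```text
t: 4.32
ee_pos: [0.5826, 0.082, 0.267]
eef_rot: [89.7, 69.6, -9.2]
ft_force: [-0.5, 0.0, 0.1]
width: -0.0
```

```bash
python3 go.py rd .024;python3 - <<'E'
from h import *
im=optics.capture("wrist")[:,:,::-1];cv2.imwrite("pics/w2.png",im)
E
```

```text
t 4.33 turn [-0.43  0.25 -0.38] shift(after turn) [ 0.0024 -0.0056 -0.0049] shift(now axes) [ 0.0024 -0.0056 -0.0048] F [-0.51  0.03  0.05]
```

View pics/w2.png

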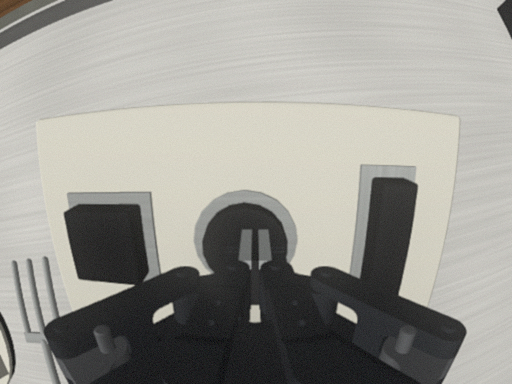

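The fingertip at (256,235) hovers over the round cap, whose centre is near (245,243). The caps stand clear of low, flat collars, which fits the computed 5 mm correction. I apply that, then creep down.

Call:
step_arm(increments=[[-0.4,0.2,-0.4,0,-0.006,-0.005,1],[0,0,0,0,0,0,1],[0,0,0,0.002,0,0,1],[0,0,0,0.002,0,0,1]])

```text
t: 4.88
ee_pos: [0.5795, 0.089, 0.2686]
eef_rot: [90.5, 69.4, -7.9]
ft_force: [-0.2, 1.1, -0.5]
width: 0.003
```

```bash
python3 go.py rd .020
```

```text
t 4.88 turn [-0.03 -0.19 -0.59] shift(after turn) [ 0.0093 -0.0022  0.0016] shift(now axes) [ 0.0093 -0.0023  0.0016] F [-0.18  1.1  -0.53]
```

```bash
python3 - <<'E'
from h import *
for i in range(5):
    optics.capture("wrist");p,r,o=cur();print(r.inv().apply(p).round(4),np.round(o["eef_rot"],2),r.inv().apply(o["ft_force"]).round(2))
E
```

```text
[-0.0533  0.6186 -0.174 ] [90.52 69.37 -7.95] [ 0.6  -0.34  0.06]
[-0.0534  0.6184 -0.1739] [90.49 69.4  -7.99] [-0.51  0.32  1.74]
[-0.0535  0.6183 -0.1739] [90.48 69.42 -7.99] [-0.05 -0.94  0.41]
[-0.0536  0.6182 -0.1739] [90.48 69.43 -8.  ] [ 0.76  0.05 -0.3 ]
[-0.0536  0.6182 -0.1739] [90.48 69.44 -7.99] [ 0.17 -0.18  0.47]
```

Call:
step_arm(increments=[[0,0,0,0.003,0,0,1]])

```text
t: 5.25
ee_pos: [0.5805, 0.0888, 0.265]
eef_rot: [90.5, 69.4, -8.0]
ft_force: [0.5, 0.3, 0.1]
width: 0.001
```

```bash
python3 go.py rd .020
```

```text
t 5.25 turn [-0.03 -0.18 -0.52] shift(after turn) [ 0.0056 -0.002   0.0016] shift(now axes) [ 0.0055 -0.002   0.0016] F [0.5  0.25 0.13]
```

Call:
step_arm(increments=[[0,0,0,0.002,0,0,1],[0,0,0,0.002,0,0,1],[0,0,0,0.002,0,0,1]])

```text
t: 5.62
ee_pos: [0.5827, 0.0885, 0.2585]
eef_rot: [90.5, 69.5, -8.0]
ft_force: [-0.4, -0.2, 0.1]
width: -0.001
```

```bash
python3 go.py rd .014
```

```text
t 5.62 turn [-0.02 -0.17 -0.48] shift(after turn) [ 0.0047 -0.0018  0.0016] shift(now axes) [ 0.0047 -0.0019  0.0016] F [-0.38 -0.15  0.15]
```

Call:
step_arm(increments=[[0,0,0,0.002,0,0,1],[0,0,0,0.002,0,0,1]])

```text
t: 5.88
ee_pos: [0.5841, 0.0883, 0.2545]
eef_rot: [90.4, 69.5, -8.0]
ft_force: [-1.4, -0.5, 2.2]
width: 0.0
```

Call:
step_arm(increments=[[0,0,0,0.002,0,0,1]])

```text
t: 6.0
ee_pos: [0.5848, 0.0882, 0.2527]
eef_rot: [90.4, 69.5, -8.1]
ft_force: [-1.6, 0.0, 2.7]
width: 0.003
```

Call:
step_arm(increments=[[0,0,0,0.002,0,0,1]])

```text
t: 6.12
ee_pos: [0.5855, 0.0882, 0.2509]
eef_rot: [90.4, 69.5, -8.1]
ft_force: [-3.2, -0.7, 3.4]
width: 0.0
```

```bash
python3 go.py rd .010
```

```text
t 6.12 turn [-0.02 -0.14 -0.48] shift(after turn) [ 0.0006 -0.0019  0.0016] shift(now axes) [ 0.0006 -0.0019  0.0016] F [-3.22 -0.68  3.43]
```

Call:
step_arm(increments=[[0,0,0,0.002,0,0,1],[0,0,0,0.0015,0,0,1]])

```text
t: 6.38
ee_pos: [0.5866, 0.0881, 0.2477]
eef_rot: [90.3, 69.5, -8.1]
ft_force: [-3.1, -0.3, 4.6]
width: 0.002
```

Call:
step_arm(increments=[[0,0,0,0.001,0,0,1]])

```text
t: 6.5
ee_pos: [0.5869, 0.0881, 0.2468]
eef_rot: [90.3, 69.5, -8.2]
ft_force: [-3.6, -0.3, 5.1]
width: -0.0
```

Call:
step_arm(increments=[[0,0,0,0.001,0,0,1]])

```text
t: 6.62
ee_pos: [0.5872, 0.0881, 0.2462]
eef_rot: [90.3, 69.4, -8.2]
ft_force: [-9.9, -1.1, 14.5]
width: 0.002
```

```bash
python3 go.py rd .005
```

```text
t 6.62 turn [-0.01 -0.1  -0.5 ] shift(after turn) [ 0.0005 -0.0019  0.0018] shift(now axes) [ 0.0005 -0.0019  0.0018] F [-9.95 -1.12 14.48]
```

The force jumped from 6 N to 17 N, so the round key is on its stop. Now release and move to the square key.

Call:
step_arm(increments=[[0,0,0,-0.01,0,0,1],[0,0,0,-0.015,0,0,1],[0,0,0,-0.015,0,0,1],[0,0,-0.4,0,-0.001,-0.03,1],[0,0,0,0,0,-0.03,1],[0,0,0,0,0,-0.025,1],[0,0,0,0,0,0,1],[0,0,0,0,0,0,1]])

```text
t: 7.62
ee_pos: [0.5845, 0.1745, 0.2888]
eef_rot: [90.5, 69.7, -8.1]
ft_force: [0.7, 0.2, 0.5]
width: -0.001
```

```bash
python3 go.py sq .028
```

```text
t 7.62 turn [-0.2  -0.12 -0.26] shift(after turn) [ 0.0229 -0.002  -0.0011] shift(now axes) [ 0.0229 -0.0021 -0.0011] F [0.69 0.15 0.53]
```

Call:
step_arm(increments=[[0,0,0,0.01,-0.002,-0.001,1],[0,0,0,0.01,0,0,1],[0,0,0,0,0,0,1],[0,0,0,0,0,0,1],[0,0,0,0.002,0,0,1]])

```text
t: 8.25
ee_pos: [0.5909, 0.171, 0.2655]
eef_rot: [90.2, 69.7, -8.7]
ft_force: [0.1, -0.3, -0.5]
width: -0.002
```

```bash
python3 go.py sq .024
```

```text
t 8.25 turn [-0.41  0.08 -0.2 ] shift(after turn) [ 0.0027 -0.0004 -0.0036] shift(now axes) [ 0.0027 -0.0004 -0.0036] F [ 0.07 -0.33 -0.45]
```

Call:
step_arm(increments=[[0,0,0,0.002,0,-0.002,1],[0,0,0,0.002,0,0,1]])

```text
t: 8.5
ee_pos: [0.5927, 0.1731, 0.2618]
eef_rot: [90.3, 69.7, -8.6]
ft_force: [-0.1, -0.3, -0.7]
width: -0.001
```

Call:
step_arm(increments=[[0,0,0,0.002,0,0,1]])

```text
t: 8.62
ee_pos: [0.5934, 0.173, 0.2599]
eef_rot: [90.2, 69.7, -8.7]
ft_force: [-1.4, -1.1, 2.4]
width: -0.001
```

Call:
step_arm(increments=[[0,0,0,0.002,0,0,1]])

```text
t: 8.75
ee_pos: [0.5941, 0.173, 0.2581]
eef_rot: [90.2, 69.7, -8.7]
ft_force: [-1.5, -0.6, 2.4]
width: -0.001
```

```bash
python3 go.py sq .014
```

```text
t 8.75 turn [-0.39  0.08 -0.24] shift(after turn) [ 0.0048 -0.0006 -0.0012] shift(now axes) [ 0.0047 -0.0006 -0.0012] F [-1.52 -0.59  2.36]
```

Call:
step_arm(increments=[[0,0,0,0.002,0,0,1],[0,0,0,0.002,0,0,1]])

```text
t: 9.0
ee_pos: [0.5954, 0.1728, 0.2546]
eef_rot: [90.1, 69.7, -8.8]
ft_force: [-3.2, 0.3, 4.8]
width: -0.0
```

Call:
step_arm(increments=[[0,0,0,0.001,0,0,1]])

```text
t: 9.12
ee_pos: [0.5957, 0.1727, 0.2537]
eef_rot: [90.1, 69.7, -8.8]
ft_force: [-2.3, -0.7, 4.7]
width: 0.001
```

Call:
step_arm(increments=[[0,0,0,0.0008,0,0,1]])

```text
t: 9.25
ee_pos: [0.5959, 0.1728, 0.253]
eef_rot: [90.1, 69.7, -8.8]
ft_force: [-3.6, -0.6, 4.8]
width: -0.002
```

```bash
python3 go.py sq .0115
```

```text
t 9.25 turn [-0.39  0.11 -0.25] shift(after turn) [ 0.0018 -0.0005 -0.0012] shift(now axes) [ 0.0018 -0.0005 -0.0012] F [-3.61 -0.59  4.85]
```

Call:
step_arm(increments=[[0,0,0,0.0008,0,0,1]])

```text
t: 9.38
ee_pos: [0.5962, 0.1727, 0.2523]
eef_rot: [90.1, 69.7, -8.8]
ft_force: [-3.8, -0.8, 6.1]
width: -0.001
```

Call:
step_arm(increments=[[0,0,0,0.0008,0,0,1]])

```text
t: 9.5
ee_pos: [0.5964, 0.1727, 0.2517]
eef_rot: [90.1, 69.7, -8.8]
ft_force: [-3.2, -0.6, 5.2]
width: 0.002
```

```bash
python3 go.py sq .0115
```

```text
t 9.5 turn [-0.39  0.12 -0.26] shift(after turn) [ 0.0004 -0.0005 -0.0011] shift(now axes) [ 0.0004 -0.0006 -0.0011] F [-3.16 -0.61  5.16]
```

Call:
step_arm(increments=[[0,0,0,0.0008,0,0,1]])

```text
t: 9.62
ee_pos: [0.5965, 0.1728, 0.2514]
eef_rot: [90.0, 69.7, -8.9]
ft_force: [-8.3, -0.8, 12.3]
width: -0.0
```

Call:
step_arm(increments=[[0,0,0,0.0008,0,0,1]])

```text
t: 9.75
ee_pos: [0.5965, 0.1729, 0.2513]
eef_rot: [89.9, 69.7, -9.0]
ft_force: [-8.6, -1.3, 12.6]
width: -0.004
```

The square key is home at 15 N with no further travel. Next is the bar.

Call:
step_arm(increments=[[0,0,0,-0.01,0,0,1],[0,0,0,-0.015,0,0,1],[0,0,0,-0.01,0,0,1],[0,0,0,0,0,0.04,1],[0,0,0,0,0,0.045,1],[0,0,0,0,0,0.045,1],[0,0,0,0,0,0.03,1],[0,0,0,0,0,0,1],[0,0,0,0,0,0,1]])

```text
t: 10.88
ee_pos: [0.5592, 0.0141, 0.2878]
eef_rot: [90.6, 69.4, -8.2]
ft_force: [-0.0, 0.3, -0.1]
width: -0.002
```

```bash
python3 go.py bar .028
```

```text
t 10.88 turn [-0.3  -0.1  -0.54] shift(after turn) [ 0.0224 -0.0004  0.0125] shift(now axes) [ 0.0224 -0.0005  0.0125] F [-0.02  0.3  -0.12]
```

Call:
step_arm(increments=[[-0.3,0,-0.5,0,0,0.012,1],[0,0,0,0,0,0,1],[0,0,0,0.01,0,0,1],[0,0,0,0.008,0,0,1],[0,0,0,0,0,0,1],[0,0,0,0,0,0,1]])

```text
t: 11.62
ee_pos: [0.5646, 0.0078, 0.2696]
eef_rot: [90.8, 69.9, -7.2]
ft_force: [0.5, 0.2, -0.2]
width: 0.002
```

```bash
python3 go.py bar .028; python3 - <<'E'
from h import *
im=optics.capture("wrist")[:,:,::-1];cv2.imwrite("pics/w3.png",im)
E
```

```text
t 11.62 turn [ 0.45 -0.44 -0.06] shift(after turn) [0.0032 0.     0.0071] shift(now axes) [ 0.0031 -0.      0.0071] F [ 0.5   0.24 -0.24]
```

View pics/w3.png

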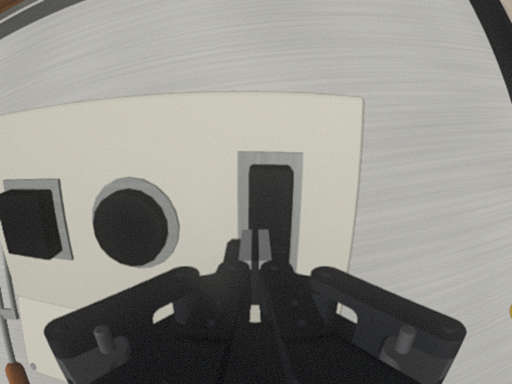

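The fingertip at (257,240) is left of the bar axis (about 271), which agrees with the computed 7 mm. The round and square caps have both sprung back. Correcting now.

Call:
step_arm(increments=[[0.4,-0.4,0,0,0,0.007,1],[0,0,0,0,0,0,1],[0,0,0,0,0,0,1]])

```text
t: 12.05
ee_pos: [0.5635, -0.0, 0.2701]
eef_rot: [90.0, 69.8, -8.5]
ft_force: [0.2, -0.1, 0.1]
width: -0.001
```

```bash
python3 go.py bar .024
```

```text
t 12.05 turn [-0.01  0.01 -0.11] shift(after turn) [ 0.0076 -0.0002 -0.0009] shift(now axes) [ 0.0076 -0.0002 -0.0009] F [ 0.2  -0.1   0.09]
```

Call:
step_arm(increments=[[0,0,0,0.002,0,-0.0009,1],[0,0,0,0.002,0,0,1],[0,0,0,0.002,0,0,1],[0,0,0,0.002,0,0,1]])

```text
t: 12.55
ee_pos: [0.5666, 0.0005, 0.2622]
eef_rot: [90.0, 69.8, -8.5]
ft_force: [0.5, -0.6, -0.5]
width: -0.001
```

Call:
step_arm(increments=[[0,0,0,0.002,0,0,1]])

```text
t: 12.68
ee_pos: [0.5673, 0.0004, 0.2602]
eef_rot: [90.0, 69.8, -8.5]
ft_force: [-1.8, 0.7, 2.3]
width: 0.001
```

Call:
step_arm(increments=[[0,0,0,0.002,0,0,1]])

```text
t: 12.8
ee_pos: [0.568, 0.0003, 0.2583]
eef_rot: [90.0, 69.8, -8.5]
ft_force: [-1.9, -0.3, 2.4]
width: -0.003
```

Call:
step_arm(increments=[[0,0,0,0.002,0,0,1]])

```text
t: 12.92
ee_pos: [0.5687, 0.0003, 0.2564]
eef_rot: [90.0, 69.8, -8.5]
ft_force: [-2.8, 0.4, 2.8]
width: 0.002
```

```bash
python3 go.py bar .014
```

```text
t 12.93 turn [-0.01  0.01 -0.13] shift(after turn) [ 0.003  -0.0004  0.0002] shift(now axes) [ 0.003  -0.0004  0.0002] F [-2.84  0.45  2.77]
```

Call:
step_arm(increments=[[0,0,0,0.002,0,0,1],[0,0,0,0.0012,0,0,1]])

```text
t: 13.18
ee_pos: [0.5698, 0.0002, 0.2535]
eef_rot: [89.9, 69.8, -8.6]
ft_force: [-1.9, -0.6, 5.2]
width: -0.002
```

Call:
step_arm(increments=[[0,0,0,0.0008,0,0,1],[0,0,0,0.0008,0,0,1]])

```text
t: 13.42
ee_pos: [0.5703, 0.0001, 0.2521]
eef_rot: [89.9, 69.8, -8.6]
ft_force: [-3.4, -0.2, 5.3]
width: 0.001
```

Call:
step_arm(increments=[[0,0,0,0.0008,0,0,1]])

```text
t: 13.55
ee_pos: [0.5705, 0.0001, 0.2514]
eef_rot: [89.9, 69.8, -8.6]
ft_force: [-4.7, -0.5, 7.3]
width: 0.0
```

Call:
step_arm(increments=[[0,0,0,0.0008,0,0,1]])

```text
t: 13.68
ee_pos: [0.5707, 0.0002, 0.2511]
eef_rot: [89.8, 69.8, -8.7]
ft_force: [-8.9, 0.1, 13.2]
width: -0.0
```

Call:
step_arm(increments=[[0,0,0,0.0007,0,0,1],[0,0,0,0.0007,0,0,1],[0,0,0,0.0007,0,0,1],[0,0,0,0.0007,0,0,1],[0,0,0,0.0007,0,0,1]])

```text
t: 14.3
ee_pos: [0.5706, 0.0007, 0.251]
eef_rot: [89.3, 69.7, -9.2]
ft_force: [-7.5, -1.1, 10.8]
width: 0.001
```

```bash
python3 go.py bar .012
```

```text
t 14.3 turn [ 0.05  0.24 -0.21] shift(after turn) [-0.0007 -0.0002  0.0009] shift(now axes) [-0.0007 -0.0002  0.0009] F [-7.46 -1.11 10.82]
```

Force is steady at about 13 N, so I continue the hold for about 1.4 s more.

Call:
step_arm(increments=[[0,0.05,0,0.0007,0,0,1],[0,0.1,0,0.0007,0,0,1],[0,0.1,0,0.0007,0,0,1],[0,0.1,0,0.0007,0,0,1],[0,0.1,0,0.0007,0,0,1],[0,0.1,0,0.0007,0,0,1]])

```text
t: 15.05
ee_pos: [0.5704, 0.0001, 0.251]
eef_rot: [89.9, 69.7, -8.5]
ft_force: [-6.6, -0.7, 12.7]
width: -0.0
```

Call:
step_arm(increments=[[0,0.1,0,0.0007,0,0,1],[0,0.1,0,0.0007,0,0,1],[0,0.1,0,0.0007,0,0,1],[0,0.1,0,0.0007,0,0,1]])

```text
t: 15.55
ee_pos: [0.5702, -0.0005, 0.2509]
eef_rot: [90.4, 69.7, -8.0]
ft_force: [-7.5, -0.4, 10.5]
width: -0.001
```

Call:
step_arm(increments=[[0,0,0,0.0007,0,0,1]])

```text
t: 15.68
ee_pos: [0.5702, -0.0004, 0.2509]
eef_rot: [90.3, 69.6, -8.1]
ft_force: [-6.8, 1.2, 10.4]
width: 0.003
```

Held from 13.6 to 15.7 s. Now release and move to a vertical viewing pose over the fader and marker.

Call:
step_arm(increments=[[0,0,0,-0.01,0,0,1],[0,0,0,-0.02,0,0,1],[0,0,0,-0.04,0,0,1],[0,0,0,-0.04,0,0,1],[0,0,0,-0.03,0,0,1]])

```text
t: 16.3
ee_pos: [0.521, 0.0065, 0.3831]
eef_rot: [90.4, 69.9, -8.0]
ft_force: [0.2, -0.1, 0.2]
width: 0.002
```

```bash
cat > gof.py <<'E'
from h import *
import sys
q=[.6151,.0821,-8.48]
x,y,z=map(float,sys.argv[1:4]);plan(con(q,[x,y,z])[0],Rpress(q[2],0.0))
E
python3 gof.py -.17 -.01 .36
```

```text
t 16.3 turn [  0.1   -0.17 -20.09] shift(after turn) [ 0.0231 -0.0881 -0.0787] shift(now axes) [-0.0083 -0.0906 -0.0788] F [ 0.18 -0.06  0.18]
```

Call:
step_arm(increments=[[0,0,-7,0,-0.02,-0.02,1],[0,0,-7,0,-0.03,-0.03,1],[0,0,-6,0,-0.03,-0.03,1],[0,0,0,0.015,-0.01,0,1],[0,0,0,0,0,0,1],[0,0,0,0,0,0,1]])

```text
t: 17.05
ee_pos: [0.4451, 0.099, 0.3537]
eef_rot: [169.7, 89.8, 71.1]
ft_force: [0.6, 0.3, 0.4]
width: -0.003
```

```bash
python3 gof.py -.17 -.01 .36; python3 - <<'E'
from h import *
info=optics.camera_info("wrist");im=optics.capture("wrist")[:,:,::-1];cv2.imwrite("pics/w4.png",im);np.save("w4.npy",np.array(info["world_from_camera"]))
for n in ["fader_top","marker"]:
    r=models.masks_of("wrist",n)
    print(n,[(round(d["score"],2),np.round(d["bbox"],1).tolist(),np.round(np.argwhere(d["pixels"]).mean(0)[::-1],1).tolist()) for d in r[:2]])
E
```

```text
t 17.05 turn [-0.1  -0.22 -0.04] shift(after turn) [-0.0063  0.0007  0.0017] shift(now axes) [-0.0063  0.0007  0.0017] F [0.55 0.27 0.4 ]
fader_top [(0.79, [322.9, 92.8, 34.6, 33.9], [322.0, 91.9]), (0.4, [233.7, 128.6, 20.4, 38.7], [235.1, 130.3])]
marker [(0.89, [235.9, 127.7, 22.7, 34.7], [235.6, 130.3]), (0.66, [349.4, 9.8, 29.7, 19.7], [349.0, 7.5])]
```

View pics/w4.png

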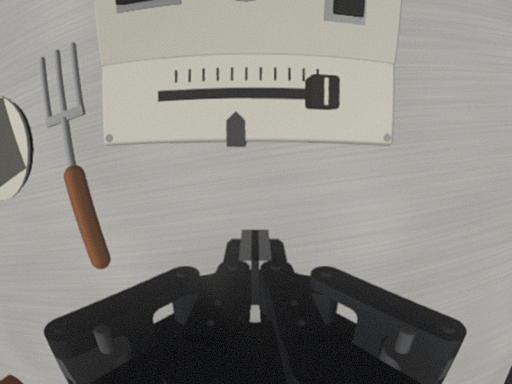

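The view shows the marker with its tip at (236,112) and base at (236,146). The fader's top is centred on its light stripe at (326,92), and the slot runs from (158,97) to past (310,93).

```bash
cat > m.py <<'E'
from h import *
i={**optics.camera_info("wrist"),"world_from_camera":np.load("w4.npy")};q=[.6151,.0821,-8.48]
def ray(px,z):
    d=(np.array(px)-[i["cx"],i["cy"]])/i["fx"];t=np.linalg.norm(d);v=np.r_[d/t*np.sin(t),np.cos(t)]
    M=i["world_from_camera"];v=M[:3,:3]@v;p=M[:3,3]+v*(z-M[2,3])/v[2]
    return (R.from_euler('z',-q[2],degrees=True).apply(p-[q[0],q[1],0])*1000).round(1)
im=cv2.imread("pics/w4.png")
print("dark cols marker row 135",im[135,218:255].max(1));print("fader row 92",im[92,300:346].max(1));print("fader col 318",im[65:115,318].max(1))
for n,px,z in[("mk tip",(236,112),.055),("mk base",(236,144),.055),("fader top",(326,92),.088),("slot L",(158.5,97),.05),("corner FL",(104,144),.05),("corner FR",(393,144),.05),("corner ML",(102,64),.05),("corner MR",(392,63),.05)]: print(n,ray(px,z))
E
python3 m.py
```

```text
dark cols marker row 135 [194 194 196 193 193 190 196 185 146  97  76  76  80  80  77  78  77  80
  77  73  78  81  79  74  81  72  88 143 184 196 196 197 194 195 191 194
 195]
fader row 92 [ 57  57  56  61  56  54  44  50  53  45  60  50  58  57  56  59  57  52
  60  56  58  56  51  72 137 190 202 194 144  77  53  60  56  50  58  57
  59  53  61 121 190 198 194 192 195 192]
fader col 318 [195 197 193 172 130 106 108 107 106  71  54  53  59  57  64  54  59  59
  55  57  61  55  57  56  60  56  58  60  56  56  60  59  55  61  51  57
  60  57  59  57  58  49  49  74 134 191 199 197 193 196]
mk tip [-99.3   8.8  55. ]
mk base [-128.2    9.    55. ]
fader top [-82.6 -64.3  88. ]
slot L [-82.2  82.   50. ]
corner FL [-124.2  143.2   50. ]
corner FR [-125.1 -143.9   50. ]
corner ML [-42.9 143.1  50. ]
corner MR [ -44.8 -140.8   50. ]
```

Call:
step_arm(increments=[[0,-0.2,0,0,0.03,0.02,-0.3],[0,0,0,0,0.04,0.03,-0.3],[0,0,0,0,0.016,0.004,-0.3],[0,0,0,0,0,0,-0.3],[0,0,0,0,0,0,-0.3]])

```text
t: 17.82
ee_pos: [0.5243, 0.031, 0.3547]
eef_rot: [103.2, 89.8, 4.5]
ft_force: [0.1, 0.4, 0.1]
width: 0.65
```

```bash
python3 gof.py -.0825 -.0643 .238
```

```text
t 17.82 turn [-0.14 -0.04 -0.15] shift(after turn) [ 0.1167 -0.0002  0.0004] shift(now axes) [ 0.1167 -0.0006  0.0005] F [0.07 0.41 0.06]
```

Call:
step_arm(increments=[[0,0,0,0.04,0,0,-0.3],[0,0,0,0.03,0,0,-0.3],[0,0,0,0.02,0,0,-0.3],[0,0,0,0,0,0,-0.3],[0,0,0,0,0,0,-0.3]])

```text
t: 18.45
ee_pos: [0.5217, 0.0361, 0.2649]
eef_rot: [108.4, 89.7, 10.3]
ft_force: [0.5, -0.6, -0.5]
width: 0.649
```

```bash
python3 gof.py -.0825 -.0643 .238
```

```text
t 18.45 turn [ 0.34 -0.09 -0.28] shift(after turn) [0.0269 0.0031 0.0051] shift(now axes) [0.0269 0.0029 0.0051] F [ 0.49 -0.59 -0.52]
```

Call:
step_arm(increments=[[0.3,0,-0.3,0,0.003,0.005,-0.3],[0,0,0,0.01,0,0,-0.3],[0,0,0,0.01,0,0,-0.3],[0,0,0,0.005,0,0,-0.3],[0,0,0,0,0,0,-0.3],[0,0,0,0,0,0,-0.3]])

```text
t: 19.2
ee_pos: [0.5246, 0.0305, 0.24]
eef_rot: [127.9, 89.8, 29.5]
ft_force: [-0.6, -0.2, -0.1]
width: 0.647
```

```bash
python3 gof.py -.0825 -.0643 .238
```

```text
t 19.2 turn [ 0.01 -0.1  -0.13] shift(after turn) [ 0.002  -0.0006 -0.0001] shift(now axes) [ 0.002  -0.0006 -0.0001] F [-0.6  -0.17 -0.08]
```

Well centred. Now close gently.

Call:
step_arm(increments=[[0,0,0,0,0,0,0.2],[0,0,0,0,0,0,0.5],[0,0,0,0,0,0,0.5],[0,0,0,0,0,0,0.6],[0,0,0,0,0,0,0.6],[0,0,0,0,0,0,0.6]], squeeze=20)

```text
t: 19.95
ee_pos: [0.5247, 0.0306, 0.2404]
eef_rot: [125.1, 89.8, 26.7]
ft_force: [-0.0, 0.1, 0.1]
width: 0.278
```

```bash
python3 gof.py -.0825 .0093 .240
```

```text
t 19.95 turn [-0.   -0.12 -0.17] shift(after turn) [ 0.0004 -0.0007 -0.0736] shift(now axes) [ 0.0005 -0.0007 -0.0736] F [-0.03  0.11  0.09]
```

Call:
step_arm(increments=[[0,0,0,0,0,-0.006,0.6],[0,0,0,0,0,-0.01,0.6],[0,0,0,0,0,-0.01,0.6],[0,0,0,0,0,-0.01,0.6],[0,0,0,0,0,-0.01,0.6],[0,0,0,0,0,-0.01,0.6],[0,0,0,0,0,-0.006,0.6],[0,0,0,0,0,0,0.6]])

```text
t: 20.95
ee_pos: [0.5347, 0.0961, 0.2404]
eef_rot: [101.0, 89.8, 2.6]
ft_force: [-0.1, -1.0, -0.8]
width: 0.277
```

```bash
python3 gof.py -.0825 .0093 .240
```

```text
t 20.95 turn [ 0.03 -0.03 -0.18] shift(after turn) [ 0.0004 -0.0009 -0.0074] shift(now axes) [ 0.0004 -0.0009 -0.0074] F [-0.13 -1.04 -0.76]
```

Call:
step_arm(increments=[[0,0,0,0,0,-0.004,0.6],[0,0,0,0,0,-0.003,0.6],[0,0,0,0,0,0,0.6],[0,0,0,0,0,0,0.6]])

```text
t: 21.45
ee_pos: [0.5357, 0.1029, 0.2404]
eef_rot: [98.9, 89.8, 0.4]
ft_force: [0.5, -2.1, -0.1]
width: 0.275
```

```bash
python3 gof.py -.0825 .0093 .240
```

```text
t 21.45 turn [-0.03 -0.03 -0.17] shift(after turn) [ 0.0004 -0.0009 -0.0004] shift(now axes) [ 0.0004 -0.001  -0.0004] F [ 0.49 -2.14 -0.08]
```

Call:
step_arm(increments=[[0,0,0,0,0,0,-0.1],[0,0,0,0,0,0,-0.3],[0,0,0,0,0,0,-0.3],[0,0,0,-0.02,0,0,-0.3],[0,0,0,-0.03,0,0,-0.3],[0,0,0,-0.04,0,0,-0.3],[0,0,0,-0.03,-0.02,0,1],[0,0,0,0,-0.04,0,1],[0,0,0,0,-0.03,0,1],[0,0,0,0,0,0,1]])

```text
t: 22.7
ee_pos: [0.4439, 0.1189, 0.3723]
eef_rot: [109.9, 89.3, 11.6]
ft_force: [0.6, 0.9, 0.6]
width: -0.0
```

Call:
step_arm(increments=[[0,0,0,0,0,0,1],[0,0,0,0,0,0,1]])

```text
t: 22.95
ee_pos: [0.4451, 0.1189, 0.3738]
eef_rot: [109.0, 89.1, 10.6]
ft_force: [-0.3, -0.4, 0.0]
width: -0.001
```

```bash
python3 - <<'E'
from h import *
info=optics.camera_info("wrist");im=optics.capture("wrist")[:,:,::-1];cv2.imwrite("pics/w5.png",im);np.save("w5.npy",np.array(info["world_from_camera"]))
for n in ["fader_top","marker"]:
    r=models.masks_of("wrist",n)
    print(n,[(round(d["score"],2),np.round(d["bbox"],1).tolist()) for d in r[:2]])
E
```

```text
fader_top [(0.97, [261.8, 94.2, 29.8, 34.7])]
marker [(0.87, [258.2, 130.4, 19.2, 35.9])]
```

View pics/w5.png

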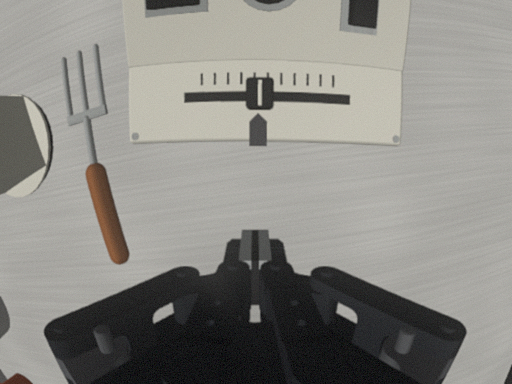

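The fader stripe is at (260,94) and the marker centre line at about column 258. I'll measure that offset properly.

```bash
python3 - <<'E'
from h import *
exec(open("m.py").read().split("im=")[0].split("\n",1)[1].replace("w4","w5"))
im=cv2.imread("pics/w5.png").max(2).astype(float)
def cen(row,a,b,bright):
    g=im[row,a:b];w=np.clip(g-90,0,None) if bright else np.clip(170-g,0,None);return a+(w*np.arange(b-a)).sum()/w.sum()
for r in(88,92,96,100): c=cen(r,253,267,1);print("stripe",r,c.round(2),ray((c,r),.088), "edges",ray((cen(r,240,282,0),r),.088))
for r in(126,130,134,138): c=cen(r,240,278,0);print("mk",r,c.round(2),ray((c,r),.055))
E
```

```text
stripe 88 259.3 [-77.8   8.4  88. ] edges [-77.8   8.4  88. ]
stripe 92 259.27 [-81.3   8.5  88. ] edges [-81.3   7.8  88. ]
stripe 96 259.3 [-84.8   8.4  88. ] edges [-84.8   7.3  88. ]
stripe 100 259.3 [-88.2   8.4  88. ] edges [-88.2   7.   88. ]
mk 126 257.6 [-111.2    9.6   55. ]
mk 130 257.62 [-115.1    9.6   55. ]
mk 134 257.66 [-119.     9.5   55. ]
mk 138 257.61 [-122.9    9.6   55. ]
```

The fader is about 1 mm from the marker's centre line, which is within measurement error, and the arm is clear. Handing in.

```bash
python3 -c "
from cell import job,status
print(status.get_obs()['t']);print(job.close_job())"
```

```text
23.1
the job is handed in; nothing more can be done
None
```

The job is handed in at 23.1 s of the 72 s allowed. All three keys were pressed in order, and the fader was moved only after that.

- **Keys:** I pressed round, then square, then bar, each in small steps until the force jumped from about 6–7 N to 15–17 N at the stop. Round and square were released straight away. The bar was held home from about 13.6 to 15.7 s at 12–16 N.
- **Fader:** I gripped it at 20 N, slid it about 73 mm and let go. The last wrist picture puts its centre stripe at y = 8.4 mm in the console frame and the marker's centre line at 9.6 mm. That leaves about 1.1 mm, which I took as within measuring error and did not correct. The edge-based reading of the grip differed more, at 7.0–8.4 mm, probably because its dark side wall shows.
- **Not checked:** A later picture showed the round and square caps sprung back. I did not check the bar's return separately; its force dropped to zero when I let go. I took no final picture of the whole table, but no unplanned contact force was felt. The arm finished clear of everything.

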